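Move the spice jars to the white rack in reverse order

ROBOT

A 6-joint arm with a two-finger parallel gripper is mounted at the origin on a cart in front of the work surface, level with it; the furniture and walls round the work are solid. World frame = base frame: x ahead of the robot, y to its left, z up, the work surface at z = 0. Lengths are in m, angles in degrees, forces in N, time in s.
With the tool pointing down it reaches from about 0.3 to 0.75 m from the base axis. Payload 8.5 kg.
Tool frame: the origin (TCP) lies midway between the tips of the shut fingers; the grasp point (between the pads) lies 19 mm behind it; z points along the fingers, y is the line along which they close (so a half turn about z gives the same grasp; the last joint's range is limited). The gripper opens to 85 mm and grips with 20 to 120 N. Pads are 22 mm wide; open, the fingers measure 114 mm over their backs; the gripper's body (76 mm by 85 mm) begins 54 mm behind the grasp point. The pads swing forward as they close: fully open they stand 13 mm farther back than shut.
Start: joints at [60.086, 21.807, 74.336, -0, 83.858, -12.336], TCP at [0.166, 0.524, 0.231] pointing down, gripper open.
Joint ranges: [-178.18, 178.18], [-50.72, 133.34], [12.68, 142.11], [-81.47, 261.47], [9.98, 163.14], [-165.26, 165.26]. Speed limits (degrees/s): [136.94, 136.94, 180, 180, 180, 180].

INTERFACE

Orientations are given as a 3x3 rotation matrix whose columns are the frame's x, y, z axes.
In Python, from rig import env, get_image, close_job gives the robot as it stands.
- The arm moves only by the tool step_arm, never from a script. Its argument "targets" is a list of rows, each a list of 2 entries, a list of its own where there are three numbers: the shift along the tool's x, y, z as a fraction of full scale, then the turn, a rotation vector about the tool's x, y, z as a fraction of full scale. In form: [[[x, y, z], [wx, wy, wz]], ...]. A call has 1 to 10 rows; each row is the pose to reach, as a shift and turn from the pose commanded when the call began, along the tool's axes at that moment; what a row does not reach only later rows make up. Full scale, the value 1, is 0.3 m for a shift and 45 degrees for a turn. A row lasts 1/12 s, in which the tool goes at most 41.7 mm and 7.16 degrees, less where a joint would pass 70% of its speed; a pose out of reach is approached as far as the arm can. A call with a number of a shift or a turn outside -1 to 1 is refused whole. A call with a gripper value outside its range is refused whole. "jaw" is the finger opening in mm, from 0 to 85.4, set as the call begins (left out, the last holds). The fingers move at their own pace and stop on an object; "grip_force" is the grip in N (left out, the last holds). Time passes only in rows, so rows that repeat a pose let the fingers close. It gives the time, the measured TCP pose, the force, the opening and the grip force at its end, in the units of the state.
- env.observe(): the state, without advancing time (a new reading comes with each control period).
- get_image(name): name is "side" or "top" or "wrist"; returns a dict with "img" (400x640x3 uint8, red, green, blue), "z_map" (400x640 float32, m along the optical axis (not along the pixel's ray), 0 where there is no reading), "intrinsics" (3x3 intrinsics, pixels), "rvec" (rotation vector, rad) and "tvec" (3), from world to camera coordinates, as OpenCV has them. Camera axes: x right, y down, z forward; pixel columns grow to the right and rows downward; lengths in m; the calibration is good to about 2 mm. A picture is of the moment at which its call begins.
- close_job(): hands the job in; it is judged then, once.
The state is a dict: "time_s": time; "q": joint angles; "qvel": joint speeds; "joint_efforts": joint torques, N m; "position": TCP position; "tool_rot": TCP orientation; "ft_force": force on the tool from outside, world axes, zero at the start; "wrist_torque": the same for the moment, N m; "grip_width": finger opening in m; "gripper_force": force on a finger pad.
Only numpy, scipy, OpenCV 4.12 (cv2) and the standard library are available. Lean on these libraries where they do the work, as an engineer would, in place of code of your own. Each camera call takes 0.05 s, during which the arm holds its last target. There are 200 camera calls.

TASK

Move the four spice jars from the pale wooden rack to the white rack, in reverse order: the jar that stood next to the pale rack's brass knob goes into the white rack's well farthest from its own brass knob, the second from the pale knob goes second from the far end, and so on, until the jar that stood farthest from the pale knob stands next to the white one. Stand each jar upright on the cork in its own well, and leave the pepper mill and the tall mug where they are.

Things in the scene. Friction and masses are not known exactly. Their poses are not given: they have to be found in the camera images.
- jar_red: Loose glass spice jar with a bright red lid, a plain round cylinder 41 mm in diameter (42 mm over the lid) and 106 mm high, 75 to 155 g. Origin: centre of its underside; z up its axis; any yaw. Can be gripped round the lid or upper body from above, e.g. 80 mm above the origin. At the start it stands in a well of the pale rack; which well differs each time.
- jar_yellow: Loose glass spice jar with a bright yellow lid, a plain round cylinder 41 mm in diameter (42 mm over the lid) and 106 mm high, 75 to 155 g. Origin: centre of its underside; z up its axis; any yaw. Can be gripped round the lid or upper body from above, e.g. 80 mm above the origin. At the start it stands in a well of the pale rack; which well differs each time.
- jar_blue: Loose glass spice jar with a bright blue lid, a plain round cylinder 41 mm in diameter (42 mm over the lid) and 106 mm high, 75 to 155 g. Origin: centre of its underside; z up its axis; any yaw. Can be gripped round the lid or upper body from above, e.g. 80 mm above the origin. At the start it stands in a well of the pale rack; which well differs each time.
- jar_green: Loose glass spice jar with a bright green lid, a plain round cylinder 41 mm in diameter (42 mm over the lid) and 106 mm high, 75 to 155 g. Origin: centre of its underside; z up its axis; any yaw. Can be gripped round the lid or upper body from above, e.g. 80 mm above the origin. At the start it stands in a well of the pale rack; which well differs each time.
- pad_red: Round cork disc, 54 mm in diameter and 3 mm thick, fixed in the pale rack's well in which the red-lidded jar stands at the start; it stays there and so marks where that jar came from. All four discs look alike. Origin: centre of its underside, 3 mm below the surface the jar stands on.
- pad_yellow: Round cork disc, 54 mm in diameter and 3 mm thick, fixed in the pale rack's well in which the yellow-lidded jar stands at the start; it stays there and so marks where that jar came from. All four discs look alike. Origin: centre of its underside, 3 mm below the surface the jar stands on.
- pad_blue: Round cork disc, 54 mm in diameter and 3 mm thick, fixed in the pale rack's well in which the blue-lidded jar stands at the start; it stays there and so marks where that jar came from. All four discs look alike. Origin: centre of its underside, 3 mm below the surface the jar stands on.
- pad_green: Round cork disc, 54 mm in diameter and 3 mm thick, fixed in the pale rack's well in which the green-lidded jar stands at the start; it stays there and so marks where that jar came from. All four discs look alike. Origin: centre of its underside, 3 mm below the surface the jar stands on.
- pale_rack: Pale wooden rack, full at the start, fixed, 292 x 82 mm, walls 24 mm high. Origin: centre of the underside; x along the row. 22 mm brass ball knob on the -x end (reaches x = -171 mm). Four open wells, 62 mm square, at x = -105, -35, 35, 105 mm, y = 0; cork top 11 mm above the worktop, so an upright jar's origin is at z = 11 mm. 
- white_rack: White painted rack, empty at the start, fixed, 292 x 82 mm, walls 24 mm high. Origin: centre of the underside; x along the row. 22 mm brass ball knob on the -x end (reaches x = -171 mm). Four open wells, 62 mm square, at x = -105, -35, 35, 105 mm, y = 0; cork top 11 mm above the worktop, so an upright jar's origin is at z = 11 mm. Either rack may be on the left or on the right.
- pepper_mill: Dark wooden pepper mill, 58 mm in diameter, 170 mm high, standing loose beyond the racks; a bystander. Origin: centre of its underside.
- tall_mug: White mug with a grey-green inside, 80 x 113 mm with its handle, 91 mm high, standing loose to the right of the racks; a bystander. Origin: centre of its underside.

How it is judged (in metres and radians):
At the end, for the whole second after the job is handed in: Each jar stands upright (within 0.1 rad) and at rest on the cork of the white rack, its place counted from the end away from that knob equal to its starting place counted from the pale rack's knob; within 15 mm of the well centre along and across, 5 mm in height (((x of pad_red in the frame of pale_rack between -0.125 and -0.085 m and x of jar_red in the frame of white_rack between 0.09 and 0.12 m) or (x of pad_red in the frame of pale_rack between -0.055 and -0.015 m and x of jar_red in the frame of white_rack between 0.02 and 0.05 m) or (x of pad_red in the frame of pale_rack between 0.015 and 0.055 m and x of jar_red in the frame of white_rack between -0.05 and -0.02 m) or (x of pad_red in the frame of pale_rack between 0.085 and 0.125 m and x of jar_red in the frame of white_rack between -0.12 and -0.09 m)) and y of jar_red in the frame of white_rack between -0.015 and 0.015 m and z of jar_red in the frame of white_rack between 0.006 and 0.016 m and angle between each of jar_red, jar_yellow, jar_blue, jar_green's own z axis and vertical below 0.1 rad and linear speed of each of jar_red, jar_yellow, jar_blue, jar_green below 0.02 m/s and ((x of pad_yellow in the frame of pale_rack between -0.125 and -0.085 m and x of jar_yellow in the frame of white_rack between 0.09 and 0.12 m) or (x of pad_yellow in the frame of pale_rack between -0.055 and -0.015 m and x of jar_yellow in the frame of white_rack between 0.02 and 0.05 m) or (x of pad_yellow in the frame of pale_rack between 0.015 and 0.055 m and x of jar_yellow in the frame of white_rack between -0.05 and -0.02 m) or (x of pad_yellow in the frame of pale_rack between 0.085 and 0.125 m and x of jar_yellow in the frame of white_rack between -0.12 and -0.09 m)) and y of jar_yellow in the frame of white_rack between -0.015 and 0.015 m and z of jar_yellow in the frame of white_rack between 0.006 and 0.016 m and ((x of pad_blue in the frame of pale_rack between -0.125 and -0.085 m and x of jar_blue in the frame of white_rack between 0.09 and 0.12 m) or (x of pad_blue in the frame of pale_rack between -0.055 and -0.015 m and x of jar_blue in the frame of white_rack between 0.02 and 0.05 m) or (x of pad_blue in the frame of pale_rack between 0.015 and 0.055 m and x of jar_blue in the frame of white_rack between -0.05 and -0.02 m) or (x of pad_blue in the frame of pale_rack between 0.085 and 0.125 m and x of jar_blue in the frame of white_rack between -0.12 and -0.09 m)) and y of jar_blue in the frame of white_rack between -0.015 and 0.015 m and z of jar_blue in the frame of white_rack between 0.006 and 0.016 m and ((x of pad_green in the frame of pale_rack between -0.125 and -0.085 m and x of jar_green in the frame of white_rack between 0.09 and 0.12 m) or (x of pad_green in the frame of pale_rack between -0.055 and -0.015 m and x of jar_green in the frame of white_rack between 0.02 and 0.05 m) or (x of pad_green in the frame of pale_rack between 0.015 and 0.055 m and x of jar_green in the frame of white_rack between -0.05 and -0.02 m) or (x of pad_green in the frame of pale_rack between 0.085 and 0.125 m and x of jar_green in the frame of white_rack between -0.12 and -0.09 m)) and y of jar_green in the frame of white_rack between -0.015 and 0.015 m and z of jar_green in the frame of white_rack between 0.006 and 0.016 m); the robot touches nothing.
It fails at once if the pepper mill is moved more than 25 mm or knocked over (distance of pepper_mill from where it was at the start of the episode above 0.025 m or angle between pepper_mill's own z axis and vertical above 0.5 rad).
It fails at once if the tall mug is moved more than 25 mm or knocked over (distance of tall_mug from where it was at the start of the episode above 0.025 m or angle between tall_mug's own z axis and vertical above 0.5 rad).
It also fails if it takes over 96 s, if anything falls off the work surface, if the arm or the gripper's body presses on something with over 40 N, if the wrist force passes 120 N, or if a joint passes its speed limit or range.

## Working session

There is one attempt and no reset: what is moved stays moved. The work goes in short steps, Python scripts to look and compute and a tool call to move; the robot and the scene stay as the last step left them, time stands still between calls to the robot, and variables do not carry over. Pictures are saved under pics/ and viewed, at most 14 in all, crops included, and the job is handed in when it is done.

Besides the shell and the picture viewer there is one more tool, called after ">>>" as a command line: name --argument value ..., lists and objects as JSON in quotes. step_arm: Moves the arm, as the interface text tells. Its arguments: {"type":"object","properties":{"targets":{"type":"array","items":{"type":"array"}},"jaw":{"type":"number"},"grip_force":{"type":"number"}},"required":["targets"]}

```bash
mkdir -p pics
cat > h.py <<'E'
import numpy as np, cv2
from rig import env, get_image, close_job
def cam(n):
    d=get_image(n); d['R']=cv2.Rodrigues(np.array(d['rvec'],float))[0]; d['t']=np.array(d['tvec'],float).ravel(); d['K']=np.array(d['intrinsics'],float); return d
def ray(d,u,v,z):
    r=d['R'].T@np.linalg.solve(d['K'],[u,v,1.]); c=-d['R'].T@d['t']
    return c+r*(z-c[2])/r[2]
def save(d,n): cv2.imwrite('pics/'+n+'.png',d['img'][...,::-1])
def world(d):
    v,u=np.mgrid[:400,:640]; z=d['z_map']
    p=np.stack([u,v,np.ones_like(u)],-1)@np.linalg.inv(d['K']).T*z[...,None]
    return (p-d['t'])@d['R']
E
python3 - <<'E'
from h import *
for n in('top','side'):
    d=cam(n);save(d,n+'0');print(n,-d['R'].T@d['t'],d['R'][2])
s=env.observe();print(s)
E
```

```text
top [ 0.48425921 -0.13920182  1.12090725] [ 0.13919796  0.00218951 -0.99026215]
side [0.63413129 0.83166416 0.75792054] [-0.02010716 -0.79913594 -0.60081399]
{'time_s': 0.1, 'q': array([ 6.00852384e+01,  2.18387414e+01,  7.43780129e+01,  2.13597678e-03,
        8.38593542e+01, -1.23369749e+01]), 'qvel': array([-0.03902967, -0.04562431, -0.18403211,  0.06578279,  0.08358128,
        0.04798154]), 'joint_efforts': array([ 3.35764307e-03, -4.49222267e+01, -2.31656313e+01, -2.02183796e-04,
        3.61390121e-03,  8.28823261e-06]), 'position': array([0.16597422, 0.52409251, 0.23077254]), 'tool_rot': array([[-9.53306500e-01,  3.02003698e-01, -6.94587223e-04],
       [ 3.02004327e-01,  9.53305881e-01, -1.13288091e-03],
       [ 3.20019859e-04, -1.28975109e-03, -9.99999117e-01]]), 'ft_force': array([ 0.35008015, -0.58979021, -0.07110839]), 'wrist_torque': array([ 0.0050356 , -0.04211825,  0.01433013]), 'gripper_force': 0.0, 'grip_width': 0.08508298493622372}
```

View pics/top0.png

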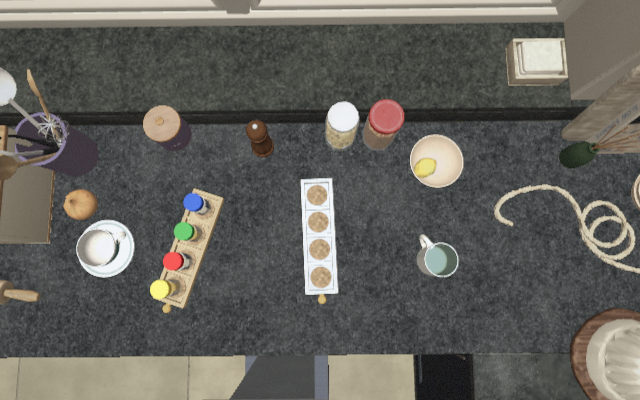

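View pics/side0.png

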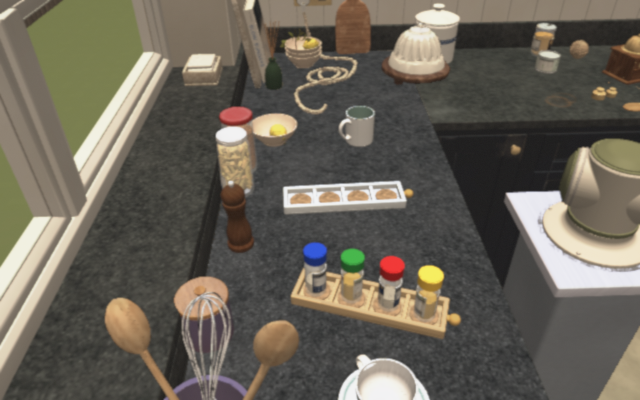

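The top view shows the pale rack on the left with its knob at (165,308). From the knob its jars run yellow (160,289), red (175,261), green (185,232), blue (194,203). The white rack is in the middle with its knob at (322,300) and wells at (321,277), (319,249), (318,222), (317,195). The side view shows the same order, with the mill at (237,215) and the mug at (358,125). The mapping is yellow to the far well, red to second from far, green to third and blue next to the knob.

```bash
cat > meas.py <<'E'
from h import *
d=cam('top');W=world(d);hsv=cv2.cvtColor(d['img'],cv2.COLOR_RGB2HSV);H,S,V=[hsv[...,i].astype(int) for i in range(3)]
cols={'yellow':(22,34),'red':None,'green':(50,80),'blue':(105,130)}
roi=np.zeros(H.shape,bool);roi[185:310,145:230]=1
J={}
for c,r in cols.items():
    m=((H<8)|(H>172)) if r is None else (H>r[0])&(H<r[1])
    m&=(S>170)&roi&(W[...,2]>.105)
    v,u=np.nonzero(m);p=W[m]
    ux,vx=(u.min()+u.max())/2,(v.min()+v.max())/2
    (cx,cy),rad=cv2.minEnclosingCircle(np.stack([u,v],1).astype(np.float32))
    J[c]=ray(d,cx,cy,.117)[:2]
    print(c,m.sum(),'medz',np.median(p[:,2]).round(4),'ray',J[c].round(4),'depthmean',p[:,:2].mean(0).round(4),'rad',rad)
# white rack: pixels on rim by height and colour
def rack(m,name):
    m=cv2.morphologyEx(m.astype(np.uint8),cv2.MORPH_OPEN,np.ones((2,2)))>0
    n,l,s,_=cv2.connectedComponentsWithStats(m.astype(np.uint8)); k=1+s[1:,4].argmax(); m=l==k
    v,u=np.nonzero(m); P=np.array([ray(d,a,b,.024)[:2] for a,b in zip(u,v)])
    rr=cv2.minAreaRect((P*1000).astype(np.float32)); print(name,rr,'medz',np.median(W[m][:,2]))
reg=np.zeros(H.shape,bool);reg[170:300,290:350]=1
rack(reg&(S<50)&(V>150),'white')
reg=np.zeros(H.shape,bool);reg[185:310,155:230]=1
rack(reg&(W[...,2]>.017)&(W[...,2]<.032),'pale')
reg=np.zeros(H.shape,bool);reg[170:300,290:350]=1
m=(reg&(S>60)&(H<25)&(V>60)).astype(np.uint8)
n,l,s,c=cv2.connectedComponentsWithStats(m)
for k in range(1,n):
    if s[k,4]>100: print('cork',c[k].round(1),s[k],ray(d,*c[k],.011).round(4),np.median(W[l==k][:,2]).round(4))
for n,u,v,z in(('wknob',322,300,.012),('pknob',166,308,.012),('mill',258,126,.17),('mug',438,260,.09),('cup',98,248,.06)): print(n,ray(d,u,v,z).round(3),W[v,u].round(3))
E
python3 meas.py
```

```text
Traceback (most recent call last):
  File "meas.py", line 10, in <module>
    ux,vx=(u.min()+u.max())/2,(v.min()+v.max())/2
           ~~~~~^^
ValueError: zero-size array to reduction operation minimum which has no identity
```

```bash
sed -i 's/^    ux,vx.*$//' meas.py; sed -i "3i for u,v in((160,289),(175,261),(185,232),(194,203),(260,250),(319,236)): print(W[v,u].round(3),hsv[v,u])" meas.py; sed -i 's/(S>170)&roi&(W\[...,2\]>.105)/(S>120)\&(V>60)\&roi\&(W[...,2]>.09)/' meas.py; python3 meas.py
```

```text
[0.431 0.219 0.118] [ 29 112 252]
[0.494 0.187 0.118] [  1 164 246]
[0.56  0.165 0.122] [ 61 113 205]
[0.628 0.147 0.119] [111 161 229]
[0.521 0.007 0.001] [90  9 86]
[ 0.555 -0.145  0.021] [101  12 225]
yellow 35 medz 0.1148 ray [0.4316 0.2205] depthmean [0.4314 0.2076] rad 9.896794319152832
red 299 medz 0.1177 ray [0.4928 0.1917] depthmean [0.4943 0.1911] rad 10.30786418914795
green 38 medz 0.1106 ray [0.5615 0.1617] depthmean [0.5592 0.1549] rad 7.762187480926514
blue 273 medz 0.1181 ray [0.6291 0.1505] depthmean [0.6296 0.1493] rad 9.869441986083984
white ((554.8790283203125, -145.75958251953125), (293.0392761230469, 81.57674407958984), 2.1660633087158203) medz 0.015805864926129905
pale ((518.0482788085938, 184.83212280273438), (83.4928970336914, 308.13714599609375), 71.19839477539062) medz 0.02202998027071037
cork [316.7 194.7] [307 186  20  19 294] [ 0.6621 -0.1397  0.011 ] 0.0117
cork [317.9 221.5] [309 212  19  20 300] [ 0.5923 -0.1423  0.011 ] 0.0118
cork [319.3 248.9] [310 240  20  19 308] [ 0.5224 -0.1451  0.011 ] 0.0119
cork [320.5 276.7] [311 267  20  20 318] [ 0.4525 -0.1474  0.011 ] 0.012
wknob [ 0.395 -0.151  0.012] [ 0.396 -0.151  0.024]
pknob [0.379 0.239 0.012] [0.38  0.234 0.027]
mill [ 0.796 -0.008  0.17 ] [ 0.8   -0.006  0.158]
mug [ 0.491 -0.424  0.09 ] [ 0.492 -0.446  0.009]
cup [0.527 0.395 0.06 ] [0.529 0.415 0.02 ]
```

```bash
sed -i 's/(S>120)/(S>85)/' meas.py; python3 meas.py | grep -E '^(yell|red|gree|blue)'
cat >> h.py <<'E'
def go(*pts):
    s=env.observe();R=np.array(s['tool_rot']);p=np.array(s['position'])
    print('t',s['time_s'],'pos',p.round(4),'ft',np.array(s['ft_force']).round(1),'w',round(s['grip_width'],4),'tilt',R[:,2].round(4))
    for q in pts: print(q,(R.T@(np.array(q)-p)/.3).round(4))
E
python3 -c "
from h import *
go((.30,.35,.231),(.431,.22,.231))"
```

```text
yellow 309 medz 0.1173 ray [0.4882 0.1903] depthmean [0.434  0.2174] rad 39.27477264404297
red 305 medz 0.1176 ray [0.4939 0.1917] depthmean [0.4942 0.191 ] rad 10.440406799316406
green 283 medz 0.1179 ray [0.5627 0.1699] depthmean [0.5614 0.1656] rad 9.962529182434082
blue 277 medz 0.1179 ray [0.6304 0.15  ] depthmean [0.6302 0.1503] rad 10.049975395202637
t 0.25 pos [0.166  0.5242 0.231 ] ft [-0.6 -0.3 -0.7] w 0.0851 tilt [-4.e-04 -6.e-04 -1.e+00]
(0.3, 0.35, 0.231) [-6.011e-01 -4.187e-01  3.000e-04]
(0.431, 0.22, 0.231) [-1.1482e+00 -7.0000e-01  4.0000e-04]
```

```bash
cat > lid.py <<'E'
from h import *
d=cam('top');hsv=cv2.cvtColor(d['img'],cv2.COLOR_RGB2HSV)
H,S,V=[hsv[...,i].astype(int) for i in range(3)];W=world(d)
for c,(a,b) in {'yellow':(24,34),'red':(-1,8),'green':(50,80),'blue':(105,130)}.items():
    m=((H>a)&(H<b)&(S>85)&(V>60)&(W[...,2]>.112)&(W[...,2]<.128));m[:180]=0;m[310:]=0;m[:,:140]=0;m[:,350:]=0
    n,l,s,_=cv2.connectedComponentsWithStats(m.astype(np.uint8))
    if n<2: print(c,'none');continue
    m=l==1+s[1:,4].argmax();v,u=np.nonzero(m)
    (x,y),r=cv2.minEnclosingCircle(np.stack([u,v],1).astype(np.float32))
    print(c,m.sum(),'circ',ray(d,x,y,.117)[:2].round(4),'r',round(r,1),'mean',ray(d,u.mean(),v.mean(),.117)[:2].round(4),W[m].mean(0).round(4))
E
python3 lid.py
```

```text
yellow 286 circ [0.4305 0.2216] r 9.7 mean [0.43   0.2211] [0.4301 0.2208 0.1179]
red 269 circ [0.4939 0.194 ] r 9.5 mean [0.4942 0.1941] [0.4942 0.1938 0.1179]
green 263 circ [0.5621 0.1712] r 9.3 mean [0.5626 0.1713] [0.5626 0.1711 0.1179]
blue 259 circ [0.6301 0.1517] r 9.3 mean [0.6304 0.1518] [0.6302 0.1514 0.1181]
```

>>> step_arm --targets '[[[-0.05,-0.03,0],[0,0,0]],[[-0.15,-0.1,0],[0,0,0]],[[-0.25,-0.17,0],[0,0,0]],[[-0.35,-0.24,0],[0,0,0]],[[-0.45,-0.31,0],[0,0,0]],[[-0.55,-0.38,0],[0,0,0]],[[-0.6,-0.42,0],[0,0,0]],[[-0.6,-0.42,0],[0,0,0]]]' --jaw 75

```text
time_s: 0.97
position: [0.3015, 0.3474, 0.2314]
tool_rot: [[-0.952, 0.306, 0.001], [0.306, 0.952, -0.001], [-0.001, -0.0, -1.0]]
ft_force: [0.7, 0.7, 0.3]
grip_width: 0.0748
gripper_force: 0.0
```

```bash
python3 -c "
from h import *
go((.4303,.2211,.231),(.4303,.2211,.070))"
```

```text
t 0.9667 pos [0.3015 0.3474 0.2314] ft [0.7 0.7 0.3] w 0.0748 tilt [ 5.e-04 -6.e-04 -1.e+00]
(0.4303, 0.2211, 0.231) [-0.5376 -0.2695  0.0019]
(0.4303, 0.2211, 0.07) [-0.5372 -0.2693  0.5385]
```

>>> step_arm --targets '[[[-0.05,-0.025,0],[0,0,0]],[[-0.15,-0.075,0],[0,0,0]],[[-0.27,-0.135,0],[0,0,0]],[[-0.39,-0.195,0],[0,0,0]],[[-0.49,-0.245,0],[0,0,0]],[[-0.537,-0.27,0],[0,0,0]],[[-0.537,-0.27,0.05],[0,0,0]],[[-0.537,-0.27,0.12],[0,0,0]],[[-0.537,-0.27,0.15],[0,0,0]],[[-0.537,-0.27,0.15],[0,0,0]]]'

```text
time_s: 1.8
position: [0.4277, 0.2241, 0.1846]
tool_rot: [[-0.953, 0.302, -0.004], [0.302, 0.953, -0.001], [0.004, -0.002, -1.0]]
ft_force: [-0.5, -0.5, 0.3]
grip_width: 0.0748
gripper_force: 0.0
```

```bash
python3 -c "
from h import *
go((.4303,.2211,.070))
save(cam('side'),'s1');save(cam('wrist'),'w1')"
```

```text
t 1.8 pos [0.4277 0.2241 0.1846] ft [-0.5 -0.5  0.3] w 0.0748 tilt [-4.1e-03 -9.0e-04 -1.0e+00]
(0.4303, 0.2211, 0.07) [-0.0127 -0.0062  0.382 ]
```

View pics/s1.png

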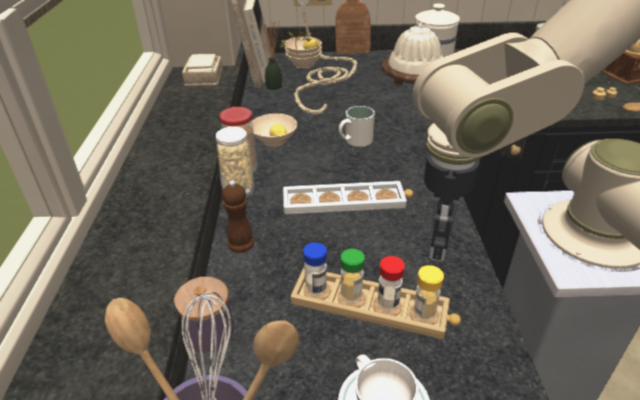

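View pics/w1.png

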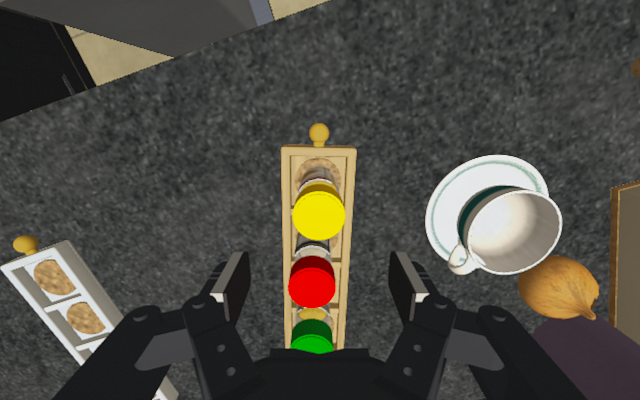

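The side view shows the gripper above the yellow jar at (430,275). The wrist view shows the yellow lid at (319,215), centred between the fingers at u≈319. I'll check the lid position by ray from the wrist camera.

```bash
python3 -c "
from h import *
d=cam('wrist')
print(ray(d,319,215,.117),ray(d,312,281,.117))
go((.4303,.2211,.070))"
```

```text
[0.43099812 0.22355287 0.117     ] [0.48870819 0.19880307 0.117     ]
t 1.95 pos [0.429  0.2244 0.1872] ft [ 0.4  0.4 -0.2] w 0.0749 tilt [ 1.3e-03  3.0e-04 -1.0e+00]
(0.4303, 0.2211, 0.07) [-0.007  -0.0096  0.3907]
```

>>> step_arm --targets '[[[-0.007,-0.009,0.04],[0,0,0]],[[-0.007,-0.009,0.1],[0,0,0]],[[-0.007,-0.009,0.18],[0,0,0]],[[-0.007,-0.009,0.26],[0,0,0]],[[-0.007,-0.009,0.32],[0,0,0]],[[-0.007,-0.009,0.36],[0,0,0]],[[-0.007,-0.009,0.38],[0,0,0]],[[-0.007,-0.009,0.39],[0,0,0]],[[-0.007,-0.009,0.39],[0,0,0]]]'

```text
time_s: 2.7
position: [0.4303, 0.221, 0.0697]
tool_rot: [[-0.953, 0.302, 0.001], [0.302, 0.953, 0.0], [-0.001, 0.0, -1.0]]
ft_force: [-0.5, 0.2, 0.2]
grip_width: 0.075
gripper_force: 0.0
```

>>> step_arm --targets '[[[0,0,0],[0,0,0]],[[0,0,0],[0,0,0]],[[0,0,0],[0,0,0]],[[0,0,0],[0,0,0]],[[0,0,0],[0,0,0]],[[0,0,0],[0,0,0]],[[0,0,0],[0,0,0]],[[0,0,0],[0,0,0]]]' --jaw 30 --grip_force 35

```text
time_s: 3.37
position: [0.4305, 0.221, 0.0701]
tool_rot: [[-0.953, 0.302, 0.002], [0.302, 0.953, 0.001], [-0.002, 0.001, -1.0]]
ft_force: [0.3, 1.1, 6.5]
grip_width: 0.0402
gripper_force: 35.4
```

>>> step_arm --targets '[[[0,0,-0.03],[0,0,0]],[[0,0,-0.08],[0,0,0]],[[0,0,-0.16],[0,0,0]],[[0,0,-0.26],[0,0,0]],[[0,0,-0.36],[0,0,0]],[[0,0,-0.45],[0,0,0]],[[0,0,-0.51],[0,0,0]],[[0,0,-0.53],[0,0,0]],[[0,0,-0.53],[0,0,0]]]'

```text
time_s: 4.12
position: [0.4301, 0.2208, 0.2295]
tool_rot: [[-0.953, 0.302, 0.002], [0.302, 0.953, 0.0], [-0.002, 0.001, -1.0]]
ft_force: [-0.1, -0.3, -1.2]
grip_width: 0.0401
gripper_force: 35.3
```

```bash
python3 -c "
from h import *
go((.661,-.141,.231),(.661,-.141,.072))
save(cam('side'),'s2')"
```

```text
t 4.1167 pos [0.4301 0.2208 0.2295] ft [-0.1 -0.3 -1.2] w 0.0401 tilt [ 2.4e-03  5.0e-04 -1.0e+00]
(0.661, -0.141, 0.231) [-1.0979 -0.9171 -0.0037]
(0.661, -0.141, 0.072) [-1.0968 -0.9177  0.5263]
```

View pics/s2.png

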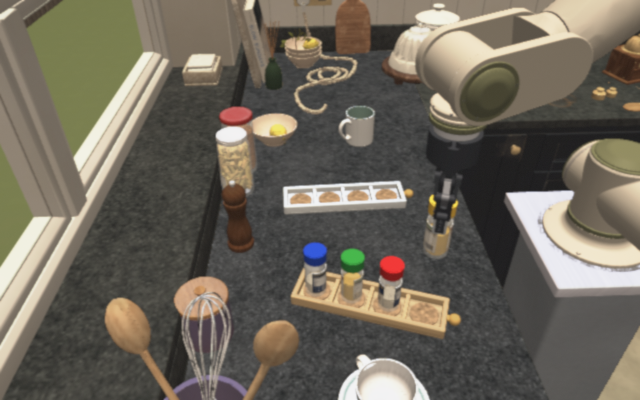

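The side view shows the yellow jar held upright and clear at (438,230). I'll carry it over.

>>> step_arm --targets '[[[-0.04,-0.033,0],[0,0,0]],[[-0.11,-0.092,0],[0,0,0]],[[-0.2,-0.167,0],[0,0,0]],[[-0.29,-0.242,0],[0,0,0]],[[-0.38,-0.317,0],[0,0,0]],[[-0.47,-0.393,0],[0,0,0]],[[-0.56,-0.468,0],[0,0,0]],[[-0.65,-0.543,0],[0,0,0]],[[-0.74,-0.618,0],[0,0,0]],[[-0.8,-0.668,0],[0,0,0]]]'

```text
time_s: 5.0
position: [0.5988, -0.0456, 0.2257]
tool_rot: [[-0.953, 0.304, -0.004], [0.304, 0.953, 0.0], [0.004, -0.001, -1.0]]
ft_force: [0.1, 0.5, -1.1]
grip_width: 0.04
gripper_force: 35.4
```

>>> step_arm --targets '[[[-0.06,-0.05,0],[0,0,0]],[[-0.13,-0.109,0],[0,0,0]],[[-0.2,-0.167,0],[0,0,0]],[[-0.26,-0.217,0],[0,0,0]],[[-0.29,-0.242,0],[0,0,0]],[[-0.297,-0.249,0],[0,0,0]],[[-0.297,-0.249,0],[0,0,0]],[[-0.297,-0.249,0],[0,0,0]],[[-0.297,-0.249,0],[0,0,0]]]'

```text
time_s: 5.75
position: [0.6602, -0.1398, 0.2281]
tool_rot: [[-0.954, 0.301, -0.001], [0.301, 0.954, 0.0], [0.001, 0.0, -1.0]]
ft_force: [0.4, -0.1, -1.5]
grip_width: 0.0403
gripper_force: 35.4
```

```bash
python3 -c "
from h import *
go((.661,-.141,.231),(.661,-.141,.072))"
```

```text
t 5.75 pos [ 0.6602 -0.1398  0.2281] ft [ 0.4 -0.1 -1.5] w 0.0403 tilt [-9.e-04  5.e-04 -1.e+00]
(0.661, -0.141, 0.231) [-0.0038 -0.0028 -0.0098]
(0.661, -0.141, 0.072) [-0.0044 -0.0029  0.5202]
```

>>> step_arm --targets '[[[-0.004,-0.003,0.04],[0,0,0]],[[-0.004,-0.003,0.12],[0,0,0]],[[-0.004,-0.003,0.22],[0,0,0]],[[-0.004,-0.003,0.32],[0,0,0]],[[-0.004,-0.003,0.42],[0,0,0]],[[-0.004,-0.003,0.47],[0,0,0]],[[-0.004,-0.003,0.5],[0,0,0]],[[-0.004,-0.003,0.515],[0,0,0]],[[-0.004,-0.003,0.523],[0,0,0]],[[-0.004,-0.003,0.523],[0,0,0]]]'

```text
time_s: 6.58
position: [0.6618, -0.142, 0.0723]
tool_rot: [[-0.953, 0.302, 0.001], [0.302, 0.953, -0.001], [-0.001, -0.0, -1.0]]
ft_force: [-0.4, 0.6, 0.2]
grip_width: 0.0401
gripper_force: 35.4
```

>>> step_arm --targets '[[[0,0,0],[0,0,0]],[[0,0,0],[0,0,0]],[[0,0,0],[0,0,0]],[[0,0,0],[0,0,0]],[[0,0,0],[0,0,0]]]' --jaw 70

```text
time_s: 7.0
position: [0.6616, -0.1422, 0.0718]
tool_rot: [[-0.953, 0.302, 0.001], [0.302, 0.953, -0.0], [-0.001, -0.0, -1.0]]
ft_force: [0.6, -0.7, -0.5]
grip_width: 0.0697
gripper_force: 0.0
```

>>> step_arm --targets '[[[0,0,-0.03],[0,0,0]],[[0,0,-0.1],[0,0,0]],[[0,0,-0.2],[0,0,0]],[[0,0,-0.3],[0,0,0]],[[0,0,-0.4],[0,0,0]],[[0,0,-0.48],[0,0,0]],[[0,0,-0.52],[0,0,0]],[[0,0,-0.52],[0,0,0]]]'

```text
time_s: 7.67
position: [0.6623, -0.1424, 0.2318]
tool_rot: [[-0.953, 0.302, 0.007], [0.302, 0.953, -0.003], [-0.007, -0.001, -1.0]]
ft_force: [0.8, -0.2, 0.3]
grip_width: 0.0701
gripper_force: 0.0
```

```bash
python3 -c "
from h import *
go((.494,.1935,.229),(.494,.1935,.070))
save(cam('side'),'s3')"
```

```text
t 7.6667 pos [ 0.6623 -0.1424  0.2318] ft [ 0.8 -0.2  0.3] w 0.0701 tilt [ 0.0065 -0.0026 -1.    ]
(0.494, 0.1935, 0.229) [0.8729 0.898  0.0027]
(0.494, 0.1935, 0.07) [0.8766 0.8983 0.5327]
```

View pics/s3.png

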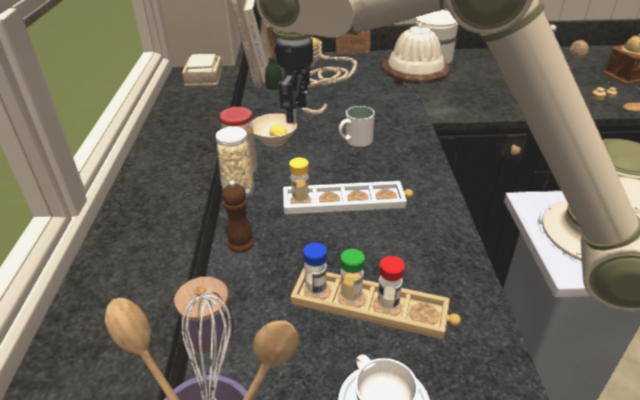

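The side view shows the yellow jar upright in the white rack's far well at (299,180). Red is next.

>>> step_arm --targets '[[[0.05,0.051,0],[0,0,0]],[[0.14,0.144,0],[0,0,0]],[[0.23,0.237,0],[0,0,0]],[[0.32,0.329,0],[0,0,0]],[[0.41,0.422,0],[0,0,0]],[[0.5,0.514,0],[0,0,0]],[[0.59,0.607,0],[0,0,0]],[[0.68,0.7,0],[0,0,0]],[[0.77,0.792,0],[0,0,0]],[[0.83,0.854,0],[0,0,0]]]'

```text
time_s: 8.55
position: [0.499, 0.1797, 0.2263]
tool_rot: [[-0.954, 0.301, -0.003], [0.301, 0.954, 0.0], [0.003, -0.001, -1.0]]
ft_force: [0.3, -0.2, 0.3]
grip_width: 0.0702
gripper_force: 0.0
```

>>> step_arm --targets '[[[0.03,0.03,0],[0,0,0]],[[0.043,0.043,0],[0,0,0]],[[0.043,0.043,0],[0,0,0]],[[0.043,0.043,0],[0,0,0]],[[0.043,0.043,0],[0,0,0]]]' --jaw 75

```text
time_s: 8.97
position: [0.4937, 0.1923, 0.2271]
tool_rot: [[-0.953, 0.304, -0.0], [0.304, 0.953, -0.0], [0.0, -0.0, -1.0]]
ft_force: [0.3, 1.0, 0.1]
grip_width: 0.0749
gripper_force: 0.0
```

```bash
python3 lid.py; python3 -c "
from h import *
go((.494,.1935,.070))"
```

```text
yellow 246 circ [ 0.6614 -0.1419] r 9.0 mean [ 0.6612 -0.1421] [ 0.661  -0.1421  0.1184]
red 160 circ [0.4962 0.1929] r 9.0 mean [0.501  0.1917] [0.501  0.1914 0.1181]
green 262 circ [0.5627 0.1714] r 9.3 mean [0.5627 0.1714] [0.5626 0.1711 0.118 ]
blue 255 circ [0.6299 0.1519] r 9.3 mean [0.6305 0.1519] [0.6303 0.1516 0.1179]
t 9.0167 pos [0.4937 0.1924 0.2271] ft [-0.3 -0.  -0.8] w 0.075 tilt [-4.e-04 -3.e-04 -1.e+00]
(0.494, 0.1935, 0.07) [1.000e-04 4.100e-03 5.237e-01]
```

>>> step_arm --targets '[[[0,0.004,0.04],[0,0,0]],[[0,0.004,0.12],[0,0,0]],[[0,0.004,0.22],[0,0,0]],[[0,0.004,0.32],[0,0,0]],[[0,0.004,0.42],[0,0,0]],[[0,0.004,0.48],[0,0,0]],[[0,0.004,0.51],[0,0,0]],[[0,0.004,0.523],[0,0,0]],[[0,0.004,0.523],[0,0,0]]]'

```text
time_s: 9.77
position: [0.4938, 0.1942, 0.0704]
tool_rot: [[-0.953, 0.303, -0.0], [0.303, 0.953, -0.0], [0.0, -0.0, -1.0]]
ft_force: [-0.1, -0.5, 0.1]
grip_width: 0.0749
gripper_force: 0.0
```

>>> step_arm --targets '[[[0,0,0],[0,0,0]],[[0,0,0],[0,0,0]],[[0,0,0],[0,0,0]],[[0,0,0],[0,0,0]],[[0,0,0],[0,0,0]],[[0,0,0],[0,0,0]],[[0,0,0],[0,0,0]],[[0,0,0],[0,0,0]]]' --jaw 30

```text
time_s: 10.43
position: [0.4941, 0.1949, 0.0717]
tool_rot: [[-0.953, 0.302, 0.003], [0.302, 0.953, 0.0], [-0.002, 0.001, -1.0]]
ft_force: [0.1, -0.1, 6.4]
grip_width: 0.0401
gripper_force: 35.0
```

>>> step_arm --targets '[[[0,0,-0.03],[0,0,0]],[[0,0,-0.08],[0,0,0]],[[0,0,-0.16],[0,0,0]],[[0,0,-0.26],[0,0,0]],[[0,0,-0.36],[0,0,0]],[[0,0,-0.45],[0,0,0]],[[0,0,-0.51],[0,0,0]],[[0,0,-0.53],[0,0,0]],[[0,0,-0.53],[0,0,0]],[[0,0,-0.53],[0,0,0]]]'

```text
time_s: 11.27
position: [0.4929, 0.1945, 0.2286]
tool_rot: [[-0.953, 0.302, -0.002], [0.302, 0.953, -0.0], [0.001, -0.001, -1.0]]
ft_force: [0.3, 0.0, -1.7]
grip_width: 0.0399
gripper_force: 35.4
```

```bash
python3 -c "
from h import *
go((.592,-.1435,.231),(.592,-.1435,.072))"
```

```text
t 11.2667 pos [0.4929 0.1945 0.2286] ft [ 0.3  0.  -1.7] w 0.0399 tilt [-1.6e-03 -3.0e-04 -1.0e+00]
(0.592, -0.1435, 0.231) [-0.6552 -0.9745 -0.008 ]
(0.592, -0.1435, 0.072) [-0.6559 -0.9741  0.522 ]
```

>>> step_arm --targets '[[[-0.027,-0.04,0],[0,0,0]],[[-0.08,-0.12,0],[0,0,0]],[[-0.15,-0.223,0],[0,0,0]],[[-0.22,-0.327,0],[0,0,0]],[[-0.29,-0.431,0],[0,0,0]],[[-0.36,-0.535,0],[0,0,0]],[[-0.43,-0.64,0],[0,0,0]],[[-0.5,-0.744,0],[0,0,0]],[[-0.57,-0.848,0],[0,0,0]],[[-0.63,-0.937,0],[0,0,0]]]'

```text
time_s: 12.1
position: [0.5885, -0.1327, 0.2273]
tool_rot: [[-0.953, 0.303, -0.003], [0.303, 0.953, 0.001], [0.004, 0.0, -1.0]]
ft_force: [0.3, 1.0, -1.3]
grip_width: 0.04
gripper_force: 35.5
```

>>> step_arm --targets '[[[-0.018,-0.027,0],[0,0,0]],[[-0.025,-0.037,0],[0,0,0]],[[-0.025,-0.037,0],[0,0,0]],[[-0.025,-0.037,0],[0,0,0]],[[-0.025,-0.037,0],[0,0,0]]]'

```text
time_s: 12.52
position: [0.5922, -0.1417, 0.2294]
tool_rot: [[-0.954, 0.3, -0.0], [0.3, 0.954, 0.0], [0.001, 0.0, -1.0]]
ft_force: [-0.3, -0.1, -0.7]
grip_width: 0.04
gripper_force: 35.5
```

```bash
python3 -c "
from h import *
go((.592,-.1435,.072))"
```

```text
t 12.5167 pos [ 0.5922 -0.1417  0.2294] ft [-0.3 -0.1 -0.7] w 0.04 tilt [-5.e-04  5.e-04 -1.e+00]
(0.592, -0.1435, 0.072) [-0.0014 -0.0062  0.5248]
```

>>> step_arm --targets '[[[0,-0.004,0.04],[0,0,0]],[[0,-0.004,0.12],[0,0,0]],[[0,-0.004,0.22],[0,0,0]],[[0,-0.004,0.32],[0,0,0]],[[0,-0.004,0.42],[0,0,0]],[[0,-0.004,0.47],[0,0,0]],[[0,-0.004,0.5],[0,0,0]],[[0,-0.004,0.515],[0,0,0]],[[0,-0.004,0.523],[0,0,0]],[[0,-0.004,0.523],[0,0,0]]]'

```text
time_s: 13.35
position: [0.5925, -0.1442, 0.0734]
tool_rot: [[-0.953, 0.302, 0.001], [0.302, 0.953, -0.001], [-0.001, -0.0, -1.0]]
ft_force: [0.9, 1.2, -0.6]
grip_width: 0.0404
gripper_force: 35.5
```

>>> step_arm --targets '[[[0,0,0],[0,0,0]],[[0,0,0],[0,0,0]],[[0,0,0],[0,0,0]],[[0,0,0],[0,0,0]],[[0,0,0],[0,0,0]]]' --jaw 70

```text
time_s: 13.77
position: [0.5923, -0.1445, 0.073]
tool_rot: [[-0.953, 0.302, 0.001], [0.302, 0.953, -0.0], [-0.001, -0.0, -1.0]]
ft_force: [0.5, 0.2, 0.6]
grip_width: 0.0698
gripper_force: 0.0
```

>>> step_arm --targets '[[[0,0,-0.03],[0,0,0]],[[0,0,-0.1],[0,0,0]],[[0,0,-0.2],[0,0,0]],[[0,0,-0.3],[0,0,0]],[[0,0,-0.4],[0,0,0]],[[0,0,-0.48],[0,0,0]],[[0,0,-0.52],[0,0,0]],[[0,0,-0.52],[0,0,0]],[[0,0,-0.52],[0,0,0]]]'

```text
time_s: 14.52
position: [0.5921, -0.1443, 0.229]
tool_rot: [[-0.953, 0.302, 0.001], [0.302, 0.953, -0.0], [-0.001, -0.0, -1.0]]
ft_force: [0.4, 1.1, -0.6]
grip_width: 0.0701
gripper_force: 0.0
```

```bash
python3 -c "
from h import *
go((.5625,.171,.229))"
```

```text
t 14.5167 pos [ 0.5921 -0.1443  0.229 ] ft [ 0.4  1.1 -0.6] w 0.0701 tilt [ 9.e-04 -4.e-04 -1.e+00]
(0.5625, 0.171, 0.229) [ 4.114e-01  9.723e-01 -4.000e-04]
```

>>> step_arm --targets '[[[0.02,0.047,0],[0,0,0]],[[0.06,0.142,0],[0,0,0]],[[0.11,0.26,0],[0,0,0]],[[0.16,0.378,0],[0,0,0]],[[0.21,0.496,0],[0,0,0]],[[0.26,0.614,0],[0,0,0]],[[0.31,0.733,0],[0,0,0]],[[0.36,0.851,0],[0,0,0]],[[0.4,0.945,0],[0,0,0]],[[0.411,0.972,0],[0,0,0]]]' --jaw 75

```text
time_s: 15.35
position: [0.5607, 0.1755, 0.2273]
tool_rot: [[-0.955, 0.298, -0.003], [0.298, 0.955, 0.001], [0.003, -0.0, -1.0]]
ft_force: [0.3, 0.4, 0.2]
grip_width: 0.0752
gripper_force: 0.0
```

>>> step_arm --targets '[[[0,0,0],[0,0,0]],[[0,0,0],[0,0,0]],[[0,0,0],[0,0,0]]]'

```text
time_s: 15.6
position: [0.5626, 0.1698, 0.2281]
tool_rot: [[-0.953, 0.303, -0.001], [0.303, 0.953, -0.0], [0.001, -0.001, -1.0]]
ft_force: [0.7, -0.5, 0.8]
grip_width: 0.0748
gripper_force: 0.0
```

```bash
python3 lid.py; python3 -c "
from h import *
go((.5625,.171,.070))"
```

```text
yellow 248 circ [ 0.6611 -0.1417] r 9.0 mean [ 0.6612 -0.1421] [ 0.661  -0.1421  0.1184]
red 255 circ [ 0.592  -0.1445] r 9.1 mean [ 0.592  -0.1442] [ 0.5919 -0.1442  0.1182]
green 46 circ [0.5731 0.1679] r 7.0 mean [0.5766 0.1669] [0.5765 0.1667 0.1178]
blue 259 circ [0.6296 0.152 ] r 9.2 mean [0.6302 0.1518] [0.6301 0.1516 0.1179]
t 15.65 pos [0.5628 0.1695 0.2282] ft [ 0.3  0.4 -0.4] w 0.0749 tilt [-7.e-04 -3.e-04 -1.e+00]
(0.5625, 0.171, 0.07) [0.002  0.0046 0.5275]
```

Red is placed well. Now green.

>>> step_arm --targets '[[[0.002,0.004,0.04],[0,0,0]],[[0.002,0.004,0.12],[0,0,0]],[[0.002,0.004,0.22],[0,0,0]],[[0.002,0.004,0.32],[0,0,0]],[[0.002,0.004,0.42],[0,0,0]],[[0.002,0.004,0.48],[0,0,0]],[[0.002,0.004,0.51],[0,0,0]],[[0.002,0.004,0.526],[0,0,0]],[[0.002,0.004,0.526],[0,0,0]]]'

```text
time_s: 16.4
position: [0.5627, 0.1715, 0.0707]
tool_rot: [[-0.953, 0.303, -0.0], [0.303, 0.953, -0.0], [0.0, -0.0, -1.0]]
ft_force: [-0.4, -0.3, -0.0]
grip_width: 0.0753
gripper_force: 0.0
```

>>> step_arm --targets '[[[0,0,0],[0,0,0]],[[0,0,0],[0,0,0]],[[0,0,0],[0,0,0]],[[0,0,0],[0,0,0]],[[0,0,0],[0,0,0]],[[0,0,0],[0,0,0]],[[0,0,0],[0,0,0]],[[0,0,0],[0,0,0]]]' --jaw 30

```text
time_s: 17.07
position: [0.5631, 0.1723, 0.0721]
tool_rot: [[-0.953, 0.302, 0.003], [0.302, 0.953, 0.0], [-0.002, 0.001, -1.0]]
ft_force: [-0.8, 0.6, 6.1]
grip_width: 0.0401
gripper_force: 35.1
```

>>> step_arm --targets '[[[0,0,-0.03],[0,0,0]],[[0,0,-0.08],[0,0,0]],[[0,0,-0.16],[0,0,0]],[[0,0,-0.26],[0,0,0]],[[0,0,-0.36],[0,0,0]],[[0,0,-0.45],[0,0,0]],[[0,0,-0.51],[0,0,0]],[[0,0,-0.53],[0,0,0]],[[0,0,-0.53],[0,0,0]],[[0,0,-0.53],[0,0,0]]]'

```text
time_s: 17.9
position: [0.562, 0.1721, 0.2288]
tool_rot: [[-0.953, 0.302, -0.002], [0.302, 0.953, -0.0], [0.002, -0.001, -1.0]]
ft_force: [-0.1, 0.6, -1.2]
grip_width: 0.0398
gripper_force: 35.5
```

```bash
python3 -c "
from h import *
go((.522,-.146,.231))"
```

```text
t 17.9 pos [0.562  0.1721 0.2288] ft [-0.1  0.6 -1.2] w 0.0398 tilt [-1.7e-03 -2.0e-04 -1.0e+00]
(0.522, -0.146, 0.231) [-0.1932 -1.0511 -0.0068]
```

>>> step_arm --targets '[[[-0.007,-0.04,0],[0,0,0]],[[-0.022,-0.12,0],[0,0,0]],[[-0.042,-0.23,0],[0,0,0]],[[-0.063,-0.34,0],[0,0,0]],[[-0.083,-0.45,0],[0,0,0]],[[-0.103,-0.56,0],[0,0,0]],[[-0.123,-0.67,0],[0,0,0]],[[-0.143,-0.78,0],[0,0,0]],[[-0.164,-0.89,0],[0,0,0]],[[-0.18,-0.98,0],[0,0,0]]]'

```text
time_s: 18.73
position: [0.5238, -0.1271, 0.2284]
tool_rot: [[-0.953, 0.303, -0.003], [0.303, 0.953, 0.001], [0.003, -0.0, -1.0]]
ft_force: [0.5, -0.5, -1.4]
grip_width: 0.0403
gripper_force: 35.6
```

>>> step_arm --targets '[[[-0.009,-0.05,0],[0,0,0]],[[-0.013,-0.071,0],[0,0,0]],[[-0.013,-0.071,0],[0,0,0]],[[-0.013,-0.071,0],[0,0,0]],[[-0.013,-0.071,0],[0,0,0]]]'

```text
time_s: 19.15
position: [0.5223, -0.1449, 0.2295]
tool_rot: [[-0.954, 0.301, -0.001], [0.301, 0.954, 0.001], [0.001, 0.0, -1.0]]
ft_force: [-0.5, 0.8, -1.6]
grip_width: 0.0402
gripper_force: 35.6
```

```bash
python3 -c "
from h import *
go((.522,-.146,.072))"
```

```text
t 19.15 pos [ 0.5223 -0.1449  0.2295] ft [-0.5  0.8 -1.6] w 0.0402 tilt [-7.e-04  6.e-04 -1.e+00]
(0.522, -0.146, 0.072) [-5.00e-04 -4.10e-03  5.25e-01]
```

>>> step_arm --targets '[[[0,-0.002,0.04],[0,0,0]],[[0,-0.002,0.12],[0,0,0]],[[0,-0.002,0.22],[0,0,0]],[[0,-0.002,0.32],[0,0,0]],[[0,-0.002,0.42],[0,0,0]],[[0,-0.002,0.47],[0,0,0]],[[0,-0.002,0.5],[0,0,0]],[[0,-0.002,0.515],[0,0,0]],[[0,-0.002,0.524],[0,0,0]],[[0,-0.002,0.524],[0,0,0]]]'

```text
time_s: 19.98
position: [0.5227, -0.1463, 0.0731]
tool_rot: [[-0.953, 0.301, 0.001], [0.301, 0.953, -0.0], [-0.001, -0.0, -1.0]]
ft_force: [-0.5, -0.1, -1.0]
grip_width: 0.0403
gripper_force: 35.6
```

>>> step_arm --targets '[[[0,0,0],[0,0,0]],[[0,0,0],[0,0,0]],[[0,0,0],[0,0,0]],[[0,0,0],[0,0,0]],[[0,0,0],[0,0,0]]]' --jaw 70

```text
time_s: 20.4
position: [0.5224, -0.1466, 0.073]
tool_rot: [[-0.953, 0.302, 0.001], [0.302, 0.953, -0.0], [-0.001, -0.0, -1.0]]
ft_force: [-0.1, -0.2, 0.4]
grip_width: 0.0702
gripper_force: 0.0
```

>>> step_arm --targets '[[[0,0,-0.03],[0,0,0]],[[0,0,-0.1],[0,0,0]],[[0,0,-0.2],[0,0,0]],[[0,0,-0.3],[0,0,0]],[[0,0,-0.4],[0,0,0]],[[0,0,-0.48],[0,0,0]],[[0,0,-0.52],[0,0,0]],[[0,0,-0.52],[0,0,0]],[[0,0,-0.52],[0,0,0]]]'

```text
time_s: 21.15
position: [0.5221, -0.1464, 0.229]
tool_rot: [[-0.953, 0.302, 0.001], [0.302, 0.953, -0.0], [-0.001, -0.0, -1.0]]
ft_force: [-0.6, -0.8, -0.2]
grip_width: 0.0703
gripper_force: 0.0
```

```bash
python3 -c "
from h import *
go((.630,.1517,.229))"
```

```text
t 21.15 pos [ 0.5221 -0.1464  0.229 ] ft [-0.6 -0.8 -0.2] w 0.0703 tilt [ 9.e-04 -5.e-04 -1.e+00]
(0.63, 0.1517, 0.229) [-4.2600e-02  1.0559e+00 -1.0000e-04]
```

>>> step_arm --targets '[[[-0.002,0.045,0],[0,0,0]],[[-0.005,0.13,0],[0,0,0]],[[-0.01,0.25,0],[0,0,0]],[[-0.015,0.37,0],[0,0,0]],[[-0.02,0.49,0],[0,0,0]],[[-0.025,0.61,0],[0,0,0]],[[-0.03,0.73,0],[0,0,0]],[[-0.034,0.85,0],[0,0,0]],[[-0.038,0.95,0],[0,0,0]],[[-0.04,1.0,0],[0,0,0]]]' --jaw 75

```text
time_s: 21.98
position: [0.6242, 0.1393, 0.2265]
tool_rot: [[-0.954, 0.299, -0.003], [0.299, 0.954, 0.001], [0.003, -0.0, -1.0]]
ft_force: [-0.1, 0.1, -0.4]
grip_width: 0.0747
gripper_force: 0.0
```

>>> step_arm --targets '[[[-0.002,0.04,0],[0,0,0]],[[-0.002,0.056,0],[0,0,0]],[[-0.002,0.056,0],[0,0,0]],[[-0.002,0.056,0],[0,0,0]]]'

```text
time_s: 22.32
position: [0.6297, 0.1509, 0.2282]
tool_rot: [[-0.953, 0.303, -0.001], [0.303, 0.953, -0.0], [0.001, -0.001, -1.0]]
ft_force: [-0.3, -0.2, -0.5]
grip_width: 0.0749
gripper_force: 0.0
```

```bash
python3 lid.py; python3 -c "
from h import *
go((.630,.1517,.070))"
```

```text
yellow 248 circ [ 0.6611 -0.1417] r 9.0 mean [ 0.6612 -0.1421] [ 0.6609 -0.1421  0.1186]
red 253 circ [ 0.5918 -0.1442] r 8.9 mean [ 0.5919 -0.1442] [ 0.5918 -0.1442  0.1183]
green 246 circ [ 0.5226 -0.1466] r 8.9 mean [ 0.5225 -0.1465] [ 0.5225 -0.1464  0.1184]
blue 77 circ [0.6246 0.1533] r 8.6 mean [0.6186 0.1549] [0.6184 0.1546 0.118 ]
t 22.3667 pos [0.6298 0.1507 0.2285] ft [ 0.1 -0.5 -0.4] w 0.075 tilt [-5.e-04 -3.e-04 -1.e+00]
(0.63, 0.1517, 0.07) [1.000e-04 3.800e-03 5.282e-01]
```

>>> step_arm --targets '[[[0,0.003,0.04],[0,0,0]],[[0,0.003,0.12],[0,0,0]],[[0,0.003,0.22],[0,0,0]],[[0,0.003,0.32],[0,0,0]],[[0,0.003,0.42],[0,0,0]],[[0,0.003,0.48],[0,0,0]],[[0,0.003,0.51],[0,0,0]],[[0,0.003,0.527],[0,0,0]],[[0,0.003,0.527],[0,0,0]]]'

```text
time_s: 23.12
position: [0.6302, 0.152, 0.0705]
tool_rot: [[-0.953, 0.303, -0.0], [0.303, 0.953, -0.0], [0.0, -0.0, -1.0]]
ft_force: [-0.0, 0.1, -0.3]
grip_width: 0.075
gripper_force: 0.0
```

>>> step_arm --targets '[[[0,0,0],[0,0,0]],[[0,0,0],[0,0,0]],[[0,0,0],[0,0,0]],[[0,0,0],[0,0,0]],[[0,0,0],[0,0,0]],[[0,0,0],[0,0,0]],[[0,0,0],[0,0,0]],[[0,0,0],[0,0,0]]]' --jaw 30

```text
time_s: 23.78
position: [0.6309, 0.1527, 0.0719]
tool_rot: [[-0.953, 0.302, 0.003], [0.302, 0.953, 0.0], [-0.002, 0.001, -1.0]]
ft_force: [-0.7, 0.3, 6.8]
grip_width: 0.0402
gripper_force: 35.1
```

>>> step_arm --targets '[[[0,0,-0.03],[0,0,0]],[[0,0,-0.08],[0,0,0]],[[0,0,-0.16],[0,0,0]],[[0,0,-0.26],[0,0,0]],[[0,0,-0.36],[0,0,0]],[[0,0,-0.45],[0,0,0]],[[0,0,-0.51],[0,0,0]],[[0,0,-0.53],[0,0,0]],[[0,0,-0.53],[0,0,0]],[[0,0,-0.53],[0,0,0]]]'

```text
time_s: 24.62
position: [0.6298, 0.1526, 0.2284]
tool_rot: [[-0.953, 0.302, -0.002], [0.302, 0.953, -0.0], [0.002, -0.001, -1.0]]
ft_force: [-0.3, -0.8, -0.4]
grip_width: 0.0398
gripper_force: 35.4
```

```bash
python3 -c "
from h import *
go((.4522,-.1485,.231))"
```

```text
t 24.6167 pos [0.6298 0.1526 0.2284] ft [-0.3 -0.8 -0.4] w 0.0398 tilt [-1.8e-03 -1.0e-04 -1.0e+00]
(0.4522, -0.1485, 0.231) [ 0.2612 -1.1354 -0.0074]
```

>>> step_arm --targets '[[[0.009,-0.04,0],[0,0,0]],[[0.028,-0.12,0],[0,0,0]],[[0.053,-0.23,0],[0,0,0]],[[0.078,-0.34,0],[0,0,0]],[[0.104,-0.45,0],[0,0,0]],[[0.129,-0.56,0],[0,0,0]],[[0.154,-0.67,0],[0,0,0]],[[0.18,-0.78,0],[0,0,0]],[[0.205,-0.89,0],[0,0,0]],[[0.228,-0.99,0],[0,0,0]]]'

```text
time_s: 25.45
position: [0.4735, -0.1109, 0.2279]
tool_rot: [[-0.953, 0.302, -0.003], [0.302, 0.953, 0.001], [0.003, 0.0, -1.0]]
ft_force: [0.2, -0.4, -1.1]
grip_width: 0.0399
gripper_force: 35.5
```

>>> step_arm --targets '[[[0.018,-0.08,0],[0,0,0]],[[0.03,-0.13,0],[0,0,0]],[[0.034,-0.146,0],[0,0,0]],[[0.034,-0.146,0],[0,0,0]],[[0.034,-0.146,0],[0,0,0]],[[0.034,-0.146,0],[0,0,0]]]'

```text
time_s: 25.95
position: [0.4526, -0.1477, 0.2291]
tool_rot: [[-0.954, 0.301, -0.001], [0.301, 0.954, 0.001], [0.001, 0.0, -1.0]]
ft_force: [0.2, 0.3, -0.0]
grip_width: 0.04
gripper_force: 35.5
```

```bash
python3 -c "
from h import *
go((.4522,-.1485,.072))"
```

```text
t 25.95 pos [ 0.4526 -0.1477  0.2291] ft [ 0.2  0.3 -0. ] w 0.04 tilt [-7.e-04  7.e-04 -1.e+00]
(0.4522, -0.1485, 0.072) [ 1.000e-04 -3.300e-03  5.236e-01]
```

>>> step_arm --targets '[[[0,-0.002,0.04],[0,0,0]],[[0,-0.002,0.12],[0,0,0]],[[0,-0.002,0.22],[0,0,0]],[[0,-0.002,0.32],[0,0,0]],[[0,-0.002,0.42],[0,0,0]],[[0,-0.002,0.47],[0,0,0]],[[0,-0.002,0.5],[0,0,0]],[[0,-0.002,0.515],[0,0,0]],[[0,-0.002,0.523],[0,0,0]],[[0,-0.002,0.523],[0,0,0]]]'

```text
time_s: 26.78
position: [0.4526, -0.1491, 0.073]
tool_rot: [[-0.953, 0.302, 0.001], [0.302, 0.953, -0.001], [-0.001, -0.0, -1.0]]
ft_force: [-0.7, 0.4, -0.7]
grip_width: 0.0404
gripper_force: 35.5
```

>>> step_arm --targets '[[[0,0,0],[0,0,0]],[[0,0,0],[0,0,0]],[[0,0,0],[0,0,0]],[[0,0,0],[0,0,0]],[[0,0,0],[0,0,0]]]' --jaw 70

```text
time_s: 27.2
position: [0.4523, -0.1492, 0.0729]
tool_rot: [[-0.953, 0.302, 0.001], [0.302, 0.953, -0.0], [-0.001, -0.0, -1.0]]
ft_force: [-0.5, -0.4, -0.5]
grip_width: 0.0698
gripper_force: 0.0
```

>>> step_arm --targets '[[[0,0,-0.03],[0,0,0]],[[0,0,-0.1],[0,0,0]],[[0,0,-0.2],[0,0,0]],[[0,0,-0.3],[0,0,0]],[[0,0,-0.4],[0,0,0]],[[0,0,-0.48],[0,0,0]],[[0,0,-0.52],[0,0,0]],[[0,0.15,-0.52],[0,0,0]],[[0,0.3,-0.52],[0,0,0]],[[0,0.4,-0.52],[0,0,0]]]'

```text
time_s: 28.03
position: [0.4885, -0.0332, 0.2297]
tool_rot: [[-0.953, 0.303, 0.001], [0.303, 0.953, -0.0], [-0.001, 0.0, -1.0]]
ft_force: [0.4, 0.3, -1.1]
grip_width: 0.0697
gripper_force: 0.0
```

>>> step_arm --targets '[[[0,0.1,0],[0,0,0]],[[0,0.15,0],[0,0,0]],[[0,0.15,0],[0,0,0]],[[0,0.15,0],[0,0,0]]]'

```text
time_s: 28.37
position: [0.5019, 0.0085, 0.2291]
tool_rot: [[-0.954, 0.3, 0.0], [0.3, 0.954, -0.0], [-0.0, -0.0, -1.0]]
ft_force: [-0.6, -0.2, 0.2]
grip_width: 0.0701
gripper_force: 0.0
```

```bash
python3 lid.py; python3 -c "
from h import *
save(cam('side'),'s9')"
```

```text
yellow 246 circ [ 0.6611 -0.1417] r 9.0 mean [ 0.6612 -0.142 ] [ 0.661  -0.142   0.1183]
red 253 circ [ 0.5916 -0.1443] r 9.0 mean [ 0.5918 -0.1441] [ 0.5917 -0.1441  0.1185]
green 246 circ [ 0.5226 -0.1466] r 8.9 mean [ 0.5225 -0.1465] [ 0.5225 -0.1465  0.1184]
blue 255 circ [ 0.4533 -0.1497] r 9.0 mean [ 0.4534 -0.1495] [ 0.4534 -0.1495  0.1185]
```

View pics/s9.png

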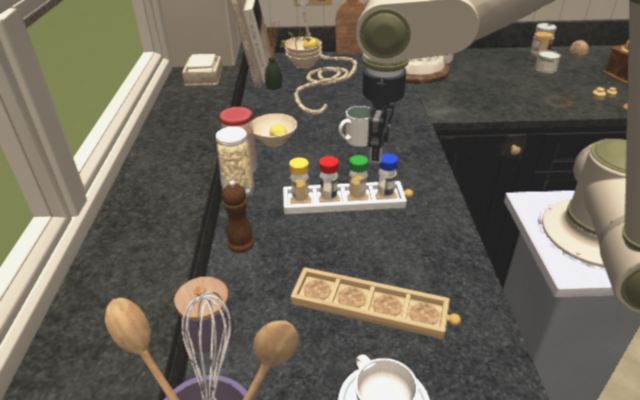

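The side view shows all four jars upright in the white rack: yellow (299,180), red (328,180), green (358,178), blue (388,175) by the knob. The mill and mug haven't moved.

```bash
python3 -c "
from h import *
print(close_job())"
```

```text
the job is handed in; nothing more can be done
None
```

All four jars stand upright in the white rack in reverse order (yellow farthest from its knob, then red, green, and blue next to it), the mill and mug were left untouched, and the job is handed in; no verdict was returned.

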